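# Change the housing shell in the assembly fixture

## Task

Lift the finished housing shell out of the slanted assembly fixture and set it down, rim down, flat on the floor of the red tray, in the free space beside the shell already there. Then take the next open shell from the leaning stand (not the flat plate beside it) and seat it fully home in the fixture's pocket with its open rim down and closed face up. Set the shells down without dropping them, leave everything else where it is, and let go.

Things in the scene. Friction and masses are not known exactly. Their poses are not given: they have to be found in the camera images.
- done_shell: Aluminium housing shell 110 x 60 mm, 30 mm deep, walls 3 mm, one large face closed, the other open with a rim. Origin: centre of the rim plane; x along its length, y across, z out through the closed face. This one sits at the start rim down in the fixture's pocket, weight about 0.16 kg.
- new_shell: Aluminium housing shell 110 x 60 mm, 30 mm deep, walls 3 mm, one large face closed, the other open with a rim. Origin: centre of the rim plane; x along its length, y across, z out through the closed face. Starts in either bay of the stand, on its -x end, rim against the back rest; closed face to the front, looking 20 degrees above level. About 0.16 kg.
- pocket: Black plate slanted 20 degrees, 4 corner stops 14 mm high bounding a pocket 115 (x) by 65 mm (y); middle block 70 x 30 x 12 mm fits inside a shell. Origin: pocket centre on the plate top, 52 mm above the bench; x up the slope, z out of the plate. Seated shell: same origin and z, either end uphill. Finger gaps on both long sides: for |x| < 42 mm no stop, plate cut back to |y| < 31 mm.
- stand: Grey two-bay stand, base 215 (y) by 120 mm (x -48 to +72), front to -x. Origin: underside, between the bays. Bays at y = +62.5 and -62.5 mm; items there have their origin at x = 0, 75 mm above the bench, top at 135 mm. Back rest 40 mm wide behind the item leans back 20 degrees; foot ledge 72 mm wide with cheeks 14 mm high.
- cover_plate: Flat aluminium cover plate 110 x 60 x 8 mm, standing in the other bay in the same way. To be left alone. Origin: centre of the large face that lies against the rest; x along the length, z out of the front face.
- tray: Coral-red open tray, 180 mm (x) by 250 mm (y), 35 mm high, walls and floor 4 mm. Origin: centre of its underside. Fixed. A shell already lies in its -y half; the +y half is free.
- tray_shell: Aluminium housing shell 110 x 60 mm, 30 mm deep, walls 3 mm, one large face closed, the other open with a rim. Origin: centre of the rim plane; x along its length, y across, z out through the closed face. Lies rim down in the -y half of the tray. To be left alone.
- bottle: White plastic bottle with black cap, 52 mm across, 150 mm tall, standing beside and beyond the fixture. Origin: centre of its underside. To be left alone.
- pen_cup: Yellow pen cup, 72 mm across, 95 mm tall, pens up to 155 mm above the bench, standing beside and beyond the fixture. Origin: centre of its underside. To be left alone.
Things that resemble listed ones, but are neither listed nor needed, are in the scene too. What is shaped like the new_shell but green is not meant.

How it is judged (in metres and radians):
On the way, in this order (a step that is already met when the one before it is completed fails the run):
1. the finished shell lies rim down on the tray's floor, released and at rest (x of done_shell in the frame of tray between -0.09 and 0.09 m and y of done_shell in the frame of tray between -0.125 and 0.125 m and z of done_shell in the frame of tray between 0 and 0.008 m and angle between done_shell's own z axis and vertical below 0.08 rad and linear speed of done_shell below 0.02 m/s and angular speed of done_shell below 0.1 rad/s and contact force between the fingers and done_shell below 0.05 N), for 0.2 s.
2. the next shell is fully home in the pocket, rim down (x of new_shell in the frame of pocket between -0.0045 and 0.0045 m and y of new_shell in the frame of pocket between -0.0045 and 0.0045 m and z of new_shell in the frame of pocket between -0.003 and 0.003 m and angle between the z axis of new_shell and the z axis of pocket, either way round below 0.06 rad and angle between the x axis of new_shell and the x axis of pocket, either way round below 0.1 rad and angle between new_shell's own z axis and vertical below 0.6 rad), for 0.2 s.
At the end, for the whole second after the job is handed in: Finished shell rim down on the tray floor (4 mm in height, tilt under 0.08 rad). Next shell rim down in the pocket: origin within 4.5 mm in x and y, 3 mm in z, faces parallel to 0.06 rad, long axes to 0.1 rad. Both released and at rest (0.02 m/s, 0.1 rad/s) (all of step 2 and x of done_shell in the frame of tray between -0.09 and 0.09 m and y of done_shell in the frame of tray between -0.125 and 0.125 m and z of done_shell in the frame of tray between 0 and 0.008 m and angle between done_shell's own z axis and vertical below 0.08 rad and linear speed of each of done_shell, new_shell below 0.02 m/s and angular speed of each of done_shell, new_shell below 0.1 rad/s); the robot touches nothing.
It fails at once if the flat plate is moved more than 30 mm (distance of cover_plate from where it was at the start of the episode above 0.03 m).
It fails at once if the shell already in the tray is moved more than 30 mm or tipped (distance of tray_shell from where it was at the start of the episode above 0.03 m or angle between tray_shell's own z axis and vertical above 0.4 rad).
It fails at once if the bottle is moved more than 30 mm or tipped (distance of bottle from where it was at the start of the episode above 0.03 m or angle between bottle's own z axis and vertical above 0.4 rad).
It fails at once if the pen cup is moved more than 30 mm or tipped (distance of pen_cup from where it was at the start of the episode above 0.03 m or angle between pen_cup's own z axis and vertical above 0.4 rad).
It fails at once if a shell is dropped or thrown (faster than 0.7 m/s while out of the fingers) ((linear speed of done_shell above 0.7 m/s and contact force between the fingers and done_shell below 0.05 N) or (linear speed of new_shell above 0.7 m/s and contact force between the fingers and new_shell below 0.05 N)).
It also fails if it takes over 64 s, if anything falls off the work surface, if the arm or the gripper's body presses on something with over 40 N, if the wrist force passes 120 N, or if a joint passes its speed limit or range.

## Robot

A 6-joint arm with a two-finger parallel gripper is mounted at the origin on the work surface. World frame = base frame: x ahead of the robot, y to its left, z up, the work surface at z = 0. Lengths are in mm, angles in degrees, forces in N, time in s.
With the tool pointing down it reaches from about 300 to 850 mm from the base axis. Payload 4.2 kg.
Tool frame: the origin (TCP) lies midway between the tips of the shut fingers; the grasp point (between the pads) lies 19 mm behind it; z points along the fingers, y is the direction in which the jaws open and shut (so a half turn about z gives the same grasp; the last joint's range is limited). The gripper opens to 91 mm and grips with 3 to 60 N. Pads are 32 mm wide; open, the fingers measure 118 mm over their backs; the gripper's body (76 mm by 178 mm) begins 60 mm behind the grasp point.
Start: joints at [-76.203, 18.312, 89.639, -0, 72.044, -1.146], TCP at [148.268, -555.572, 213.976] pointing down, gripper open.
Joint ranges: [-177.97, 177.97], [-48.28, 115.42], [12.27, 149.76], [-77.06, 257.06], [2.81, 150.46], [-146.56, 146.56]. Speed limits (degrees/s): [147.25, 147.25, 180, 180, 180, 180].

## Interface

Orientations are given as [roll, pitch, yaw] about the fixed x, y, z axes, in that order (R = Rz(yaw) Ry(pitch) Rx(roll)).
In Python, from workcell import env gives the robot as it stands.
- The arm moves only by the shell command python3 -m jog 'ROWS' [FORCE]. ROWS is JSON, a list of rows, each an object of numbers: "dx", "dy", "dz": the shift along the world's x, y, z in m; "wx", "wy", "wz": the turn, a rotation vector about the world's x, y, z in rad; "grip": the gripper's target within -1 to 1 (shut at 1, half-way at 0, fully open at -1). In form: [{"dx": .., "dy": .., "dz": .., "wx": .., "wy": .., "wz": .., "grip": ..}, ...]. A call has 1 to 10 rows; each row shifts and turns the commanded pose from where the row before left it; what a row does not reach is not made up. A row lasts 1/10 s, in which the tool goes at most 50 mm and 8.59 degrees, less where a joint would pass 70% of its speed; a pose out of reach is approached as far as the arm can. A call with a gripper value outside its range is refused whole. The fingers move at their own pace and stop on an object; FORCE is the grip in N (left out, the last holds). Time passes only in rows, so rows that do not move let the fingers close. It gives the time, the measured TCP pose, the force and the opening at its end, in the units of the state.
- env.state(): the state, without advancing time (a new reading comes with each control period).
- env.grab_frame(name): name is "side" or "top" or "wrist"; returns the picture (480x640x3 uint8, red, green, blue); there is no depth.
- env.get_calibration(name): a dict with "fx", "fy", "cx", "cy" (pixels), "R" (3x3) and "t" (3): a world point X has camera coordinates R X + t. Camera axes: x right, y down, z forward; pixel columns grow to the right and rows downward; lengths in mm; the calibration is good to about 2 mm. A picture is of the moment at which its call begins: read the wrist's pose just before it. get_calibration takes no time and is no camera call; for the wrist camera it gives the pose at the moment of the call.
- env.job_done(): hands the job in, once; it reports no verdict.
The state is a dict: "time_s": time; "qpos": joint angles; "qvel": joint speeds; "effort": joint torques, N m; "ee_pos": TCP position; "ee_rot": TCP orientation; "force": force on the tool from outside, world axes, zero at the start; "torque": the same for the moment, N m; "gripper_width": finger opening in mm.
Only numpy, scipy, OpenCV 4.12 (cv2) and the standard library are available. Lean on these libraries where they do the work, as an engineer would, in place of code of your own. Each camera call takes 0.05 s, during which the arm holds its last target. There are 200 camera calls.

## Working session

There is one attempt and no reset: what is moved stays moved. The work goes in short steps, Python scripts to look and compute and a shell command to move; the robot and the scene stay as the last step left them, time stands still between calls to the robot, and variables do not carry over. Pictures are saved under pics/ and viewed, about 8 in all and at most 12, crops included, and the job is handed in when it is done.

```bash
ls; mkdir -p pics; python3 - <<'E'
from workcell import env
import cv2,numpy as np
np.set_printoptions(precision=2,suppress=True)
print(env.state())
for n in ("side","top"):
    c=env.get_calibration(n);print(n,c)
    f=env.grab_frame(n);cv2.imwrite(f"pics/{n}0.png",f[:,:,::-1])
E
```

```text
pics
{'time_s': 0.0, 'qpos': array([-76.21,  18.35,  89.71,   0.  ,  72.04,  -1.15]), 'qvel': array([ 0.03, -0.07,  0.06,  0.05, -0.02,  0.05]), 'effort': array([ -0.  , -41.25, -23.2 ,   0.07,   0.05,  -0.  ]), 'ee_pos': array([ 148.13, -555.07,  213.11]), 'ee_rot': array([-179.9 ,   -0.  ,   14.94]), 'force': array([-0.89, -0.26,  0.21]), 'torque': array([-0.03,  0.01,  0.04]), 'gripper_width': 91.09548542192476}
side {'fx': 438.09748441225406, 'fy': 438.09748441225406, 'cx': 317.910609185578, 'cy': 236.17544911039585, 'R': array([[-0.66, -0.75,  0.01],
       [-0.52,  0.45, -0.73],
       [ 0.54, -0.49, -0.68]]), 't': array([351.27, 320.78, 884.26])}
top {'fx': 521.1842129383039, 'fy': 521.1842129383039, 'cx': 328.2152336783587, 'cy': 237.70276702012407, 'R': array([[ 0.  , -1.  , -0.  ],
       [-1.  , -0.  , -0.08],
       [ 0.08,  0.  , -1.  ]]), 't': array([   8.67,  527.94, 1249.67])}
```

View pics/top0.png

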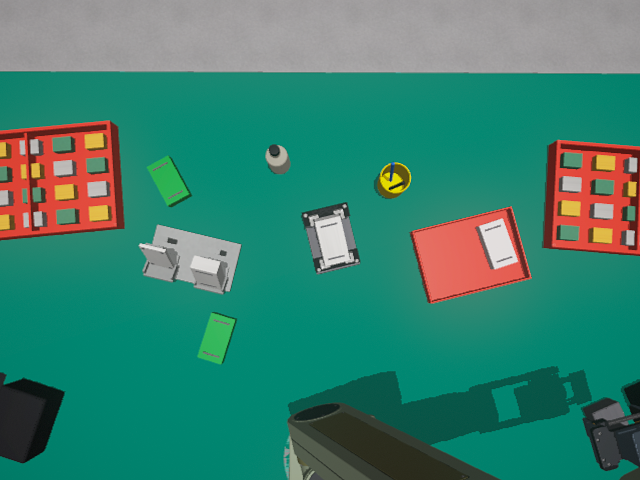

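View pics/side0.png

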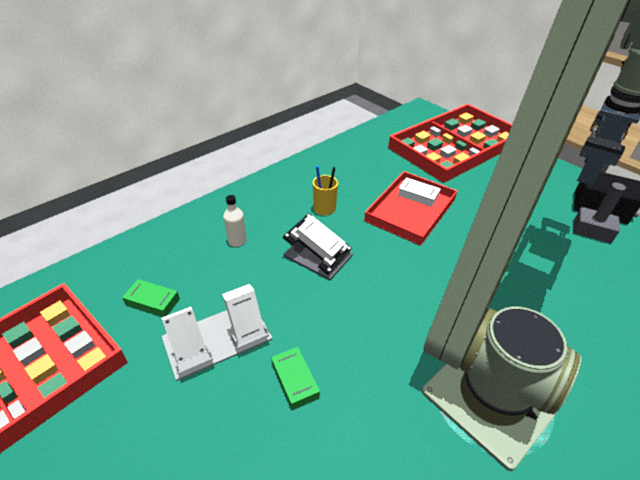

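Top view: the tray is at (470,255) with its free +y half on the left, around (445,265). The fixture is at (331,238), the bottle at (277,158) and the cup at (394,180). Candidates for the new shell:
- **Item in the right stand bay:** (208,272) top, (243,315) side. It is thick, so this fits.
- **Item in the left stand bay:** (158,250) top, (185,335) side. It is thin with holes, so it is the plate.
- **Two green blocks:** decoys.

I'll confirm with one enlarged crop.

```bash
python3 - <<'E'
import cv2,numpy as np
t=cv2.imread("pics/top0.png");s=cv2.imread("pics/side0.png")
r=lambda im,y,x,h,w,W,H:cv2.resize(im[y:y+h,x:x+w],(W,H),interpolation=cv2.INTER_CUBIC)
a=np.hstack([r(t,210,130,100,133,400,300),r(t,190,270,100,133,400,300)])
b=np.hstack([r(s,275,150,110,147,400,300),r(s,200,260,90,120,400,300)])
cv2.imwrite("pics/crop1.png",np.vstack([a,b]))
E
```

```text
(no output)
```

View pics/crop1.png

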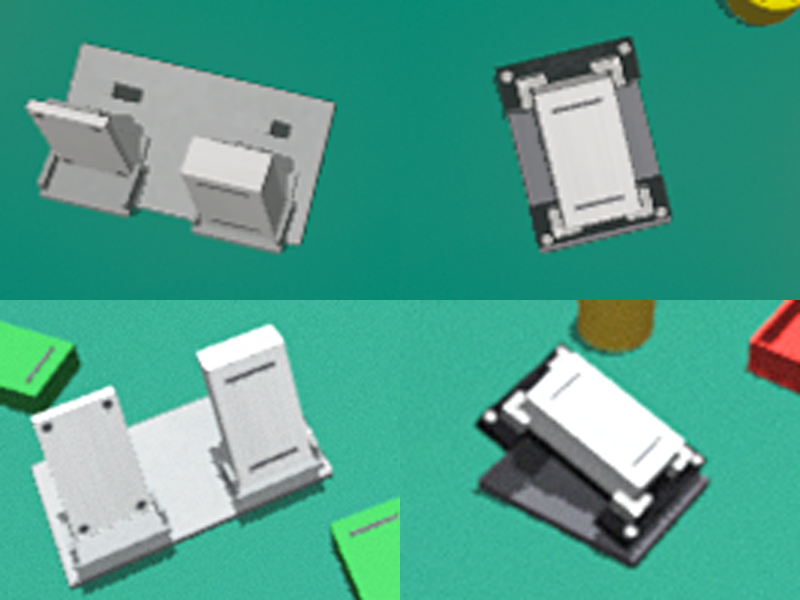

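Confirmed: the right (-y) bay holds the open shell (30 mm thick), and the left bay holds the plate with corner holes. Next I measure with contours and rays.

```bash
cat > h.py <<'E'
import cv2,numpy as np
np.set_printoptions(precision=1,suppress=True)
def ray(c,p):
    R=np.array(c["R"]);d=R.T@np.array([(p[0]-c["cx"])/c["fx"],(p[1]-c["cy"])/c["fy"],1.])
    return -R.T@np.array(c["t"]),d/np.linalg.norm(d)
def onplane(c,p,P,n=(0,0,1)):
    o,d=ray(c,p);n=np.array(n,float);return o+d*(n@(np.array(P,float)-o))/(n@d)
def tri(c1,p1,c2,p2):
    o1,d1=ray(c1,p1);o2,d2=ray(c2,p2)
    A=np.stack([d1,-d2],1);s=np.linalg.lstsq(A,o2-o1,rcond=None)[0]
    a,b=o1+s[0]*d1,o2+s[1]*d2;return (a+b)/2,np.linalg.norm(a-b)
def proj(c,X):
    q=np.array(c["R"])@np.array(X)+np.array(c["t"]);return np.array([c["fx"]*q[0]/q[2]+c["cx"],c["fy"]*q[1]/q[2]+c["cy"]])
def blobs(m,roi,amin=15):
    x,y,w,h=roi;z=np.zeros_like(m);z[y:y+h,x:x+w]=m[y:y+h,x:x+w]
    cs,_=cv2.findContours(z,cv2.RETR_EXTERNAL,cv2.CHAIN_APPROX_NONE)
    return sorted([c for c in cs if cv2.contourArea(c)>amin],key=cv2.contourArea,reverse=True)
E
python3 - <<'E'
from h import *
from workcell import env
t=cv2.imread("pics/top0.png");s=cv2.imread("pics/side0.png")
ct,cs=env.get_calibration("top"),env.get_calibration("side")
# tray
hsv=cv2.cvtColor(t,cv2.COLOR_BGR2HSV)
red=((hsv[...,0]<12)|(hsv[...,0]>170))&(hsv[...,1]>110)
c=blobs(red.astype(np.uint8)*255,(400,195,142,120))[0]
b=cv2.boxPoints(cv2.minAreaRect(c));W=np.array([onplane(ct,p,(0,0,35))for p in b]);print("tray",b,W,W.mean(0),[np.linalg.norm(W[i]-W[i-1])for i in range(4)])
# shell top faces: bright
g=cv2.cvtColor(t,cv2.COLOR_BGR2GRAY);gs=cv2.cvtColor(s,cv2.COLOR_BGR2GRAY)
for nm,im,roi in(("fixT",t,(295,200,70,75)),("fixS",s,(280,210,75,70)),("standT",t,(135,220,110,80)),("standS",s,(158,278,115,100)),("trayshT",t,(470,210,55,65))):
    h=cv2.cvtColor(im,cv2.COLOR_BGR2HSV);ok=(h[...,1]<60)
    for th in (170,205,225):
        for c in blobs((ok&(h[...,2]>th)).astype(np.uint8)*255,roi,60)[:3]:
            print(nm,th,cv2.contourArea(c),"rect",[np.round(np.array(v),1).tolist() for v in cv2.minAreaRect(c)],cv2.boxPoints(cv2.minAreaRect(c)).round(1).tolist())
h=hsv;c=blobs(((h[...,1]<60)&(h[...,2]>60)).astype(np.uint8)*255,(135,215,115,85),500)[0]
print("standhull",cv2.approxPolyDP(cv2.convexHull(c),3,True)[:,0].tolist())
E
```

```text
tray [[409.5 231.1]
 [513.1 205.2]
 [531.2 277.9]
 [427.7 303.8]] [[ 543.6 -185.4   35. ]
 [ 607.7 -437.    35. ]
 [ 432.1 -476.3   35. ]
 [ 369.4 -227.3   35. ]] [ 488.2 -331.5   35. ] [np.float64(179.20021699862625), np.float64(259.64022328046434), np.float64(179.9737395305643), np.float64(256.6860270153069)]
fixT 170 1158.5 rect [[332.0, 241.3], [47.2, 33.5], 76.5] [[310.29998779296875, 222.3000030517578], [342.79998779296875, 214.5], [353.79998779296875, 260.3999938964844], [321.29998779296875, 268.20001220703125]]
fixT 205 1063.5 rect [[332.3, 240.6], [44.9, 25.4], 77.0] [[314.79998779296875, 221.60000610351562], [339.6000061035156, 215.89999389648438], [349.70001220703125, 259.6000061035156], [324.8999938964844, 265.29998779296875]]
fixS 170 904.5 rect [[320.8, 239.1], [56.7, 26.4], 38.7] [[290.3999938964844, 231.6999969482422], [306.8999938964844, 211.10000610351562], [351.20001220703125, 246.5], [334.70001220703125, 267.1000061035156]]
fixS 205 843.0 rect [[323.6, 237.0], [53.4, 19.7], 38.7] [[296.6000061035156, 228.0], [308.8999938964844, 212.6999969482422], [350.60000610351
[... 2307 characters left out ...]
, [175.3000030517578, 377.20001220703125]]
trayshT 170 1089.0 rect [[498.0, 243.3], [46.5, 25.0], 70.3] [[478.3999938964844, 225.60000610351562], [502.0, 217.1999969482422], [517.7000122070312, 261.0], [494.1000061035156, 269.5]]
trayshT 205 1054.0 rect [[498.3, 243.2], [46.6, 24.4], 70.2] [[479.0, 225.5], [501.8999938964844, 217.1999969482422], [517.7000122070312, 261.0], [494.70001220703125, 269.29998779296875]]
trayshT 225 1013.5 rect [[498.6, 243.5], [45.9, 24.1], 70.3] [[479.6000061035156, 225.89999389648438], [502.20001220703125, 217.8000030517578], [517.7000122070312, 261.0], [495.0, 269.1000061035156]]
standhull [[139, 244], [157, 225], [240, 244], [229, 291], [219, 293], [144, 275]]
```

```bash
python3 - <<'E'
from h import *
from workcell import env
ct,cs=env.get_calibration("top"),env.get_calibration("side")
r=np.radians
p,e=tri(ct,(332.3,240.6),cs,(323.8,237.1));print("fix face ctr",p,e,"expect z 80.2; ray",onplane(ct,(332.3,240.6),(0,0,80.2)))
n=np.array([-np.sin(r(20))*np.cos(r(14)),-np.sin(r(20))*np.sin(r(14)),np.cos(r(20))])
P=onplane(ct,(332.3,240.6),(0,0,80.2))
for nm,c,q in(("T",ct,[[314.8,221.6],[339.6,215.9],[349.7,259.6],[324.9,265.3]]),("S",cs,[[297,228.2],[309.2,213],[350.6,246],[338.3,261.4]])):
    W=np.array([onplane(c,v,P,n)for v in q]);a=W[0]+W[1]-W[2]-W[3];a/=2
    if nm=="T":print(W)
    print(nm,"mean",W.mean(0),"axis",a,np.linalg.norm(a),"head",np.degrees(np.arctan2(a[1],a[0])), "wid",np.linalg.norm(W[0]-W[1]),np.linalg.norm(W[2]-W[3]))
# stand
p,e=tri(ct,(204.6,264.),cs,(237.7,292.));print("shell top end",p,e,"expect z131.8; ray",onplane(ct,(204.6,264),(0,0,131.8)))
W=[onplane(ct,v,(0,0,131.8))for v in([190.5,260.7],[218,267.4])];d=W[0]-W[1];print("yaxis head",np.degrees(np.arctan2(d[1],d[0]))-90,np.linalg.norm(d))
for z in(0,8):
    W=[onplane(ct,v,(0,0,z))for v in([157.1,224.1],[240.5,244.],[229.2,290.9],)];d=W[0]-W[1];f=W[1]-W[2]
    print("base",np.linalg.norm(d),np.degrees(np.arctan2(d[1],d[0]))-90,np.linalg.norm(f),np.degrees(np.arctan2(f[1],f[0])),W, "orig",(W[0]+W[2])/2-12*f/np.linalg.norm(f))
print("traysh",onplane(ct,(498.3,243.2),(0,0,34)),"bottle",onplane(ct,(273,150),(0,0,150)),"cup",onplane(ct,(394,179),(0,0,95)))
E
```

```text
fix face ctr [514.8  -0.8  71.4] 6.254410572160149 expect z 80.2; ray [516.4   1.4  80.2]
[[558.6  41.9  98.7]
 [572.  -15.   98.4]
 [473.1 -39.9  61.3]
 [459.5  18.4  61.6]]
T mean [515.8   1.3  80. ] axis [99.  24.1 37.1] 108.4231113952578 head 13.699689716042279 wid 58.492594734362555 59.904084149463486
S mean [508.6   1.1  77.4] axis [123.1  31.   46.2] 135.07781878449293 head 14.129149443650858 wid 63.71791014232023 62.878780092300815
shell top end [459.4 285.4 130.2] 0.6729743149019255 expect z131.8; ray [459.2 284.8 131.8]
yaxis head -13.369983353097311 63.05783005389808
base 213.87053775806788 -13.15913524287879 118.58839108337787 -12.521861302501408 [array([561.8, 436.5,   0. ]), array([513.1, 228.3,   0. ]), array([397.3, 254. ,   0. ])] orig [467.8 347.9   0. ]
base 212.5427061267665 -13.159135242878818 117.85212596506689 -12.521861302501415 [array([560.9, 433.9,   8. ]), array([512.5, 226.9,   8. ]), array([397.5, 252.5,   8. ])] orig [467.5 345.8   8. ]
traysh [ 515.4 -399.5   34. ] bottle [712.4 134.4 150. ] cup [ 659.1 -141.    95. ]
```

Measurements agree with the given sizes:
- **Done shell face:** 108 x 59 mm, so the pocket is at about (526,4,52) with heading 13.7°.
- **New shell:** origin at about (454,286,75) with heading -13°. The top-end fit and the stand base agree to 1 mm.
- **Tray:** about (487,-328) with heading 14°.

Now I move to the pre-grasp above the fixture.

```bash
python3 -m jog '[{"dx":0.0235,"dy":0.039,"dz":-0.002,"wx":0.0083,"wy":-0.034,"wz":-0.002,"grip":-1},{"dx":0.0235,"dy":0.039,"dz":-0.002,"wx":0.0083,"wy":-0.034,"wz":-0.002,"grip":-1},{"dx":0.0235,"dy":0.039,"dz":-0.002,"wx":0.0083,"wy":-0.034,"wz":-0.002,"grip":-1},{"dx":0.0235,"dy":0.039,"dz":-0.002,"wx":0.0083,"wy":-0.034,"wz":-0.002,"grip":-1},{"dx":0.0235,"dy":0.039,"dz":-0.002,"wx":0.0083,"wy":-0.034,"wz":-0.002,"grip":-1},{"dx":0.0235,"dy":0.039,"dz":-0.002,"wx":0.0083,"wy":-0.034,"wz":-0.002,"grip":-1},{"dx":0.0235,"dy":0.039,"dz":-0.002,"wx":0.0083,"wy":-0.034,"wz":-0.002,"grip":-1},{"dx":0.0235,"dy":0.039,"dz":-0.002,"wx":0.0083,"wy":-0.034,"wz":-0.002,"grip":-1},{"dx":0.0235,"dy":0.039,"dz":-0.002,"wx":0.0083,"wy":-0.034,"wz":-0.002,"grip":-1},{"dx":0.0235,"dy":0.039,"dz":-0.002,"wx":0.0083,"wy":-0.034,"wz":-0.002,"grip":-1}]' 30 && python3 -m jog '[{"dx":0.0235,"dy":0.039,"dz":-0.002},{"dx":0.0235,"dy":0.039,"dz":-0.002},{"dx":0.0235,"dy":0.039},{"dx":0.0235,"dy":0.039},{},{}]'
cat > look.py <<'E'
import sys
from h import *
from workcell import env
from scipy.spatial.transform import Rotation as Ro
def pose():
    s=env.state();return s,np.array(s["ee_pos"]),Ro.from_euler("xyz",s["ee_rot"],degrees=True)
def target(zt,yt):
    """rotation with tool z=zt and tool y nearest yt"""
    z=np.array(zt,float);z/=np.linalg.norm(z);y=np.array(yt,float);y-=z*(z@y);y/=np.linalg.norm(y)
    return Ro.from_matrix(np.stack([np.cross(y,z),y,z],1))
def delta(P,R):
    s,p,r=pose();np.set_printoptions(precision=4,suppress=True)
    print("t",s["time_s"],"d[m]",(np.array(P)-p)/1000,"w[rad]",(R*r.inv()).as_rotvec(),"q",np.round(s["qpos"],0),"grip",round(s["gripper_width"],1))
    np.set_printoptions(precision=1,suppress=True)
n=np.array([-.342*np.cos(np.radians(13.7)),-.342*np.sin(np.radians(13.7)),.9397])
yl=np.array([-np.sin(np.radians(13.7)),np.cos(np.radians(13.7)),0])
E
python3 - <<'E'
from look import *
delta(np.array([524.3,3.3,56.7])+140*n,target(-n,-yl))
c=env.get_calibration("wrist");f=env.grab_frame("wrist");cv2.imwrite("pics/w1.png",f[:,:,::-1])
import pickle;pickle.dump(c,open("w1.pkl","wb"))
print("proj of face corners",[proj(c,np.array([526,3.7,52])+30*n+a*np.cross(yl,n)+b*yl) for a,b in((55,30),(55,-30),(-55,-30),(-55,30))])
E
```

```text
time_s: 1.1
ee_pos: [383.6, -163.9, 193.8]
ee_rot: [179.8, -20.1, 13.8]
force: [0.5, -0.8, -0.1]
gripper_width: 91.5
t 1.1 d[m] [ 0.0942  0.1559 -0.0056] w[rad] [0.003  0.0032 0.0001] q [-37.  -2. 121.  20.  50.  28.] grip 91.5
proj of face corners [array([ 92.5, -16.3]), array([178.8, -16. ]), array([191.1, 146.3]), array([112.5, 146.2])]invalid input
```

View pics/w1.png

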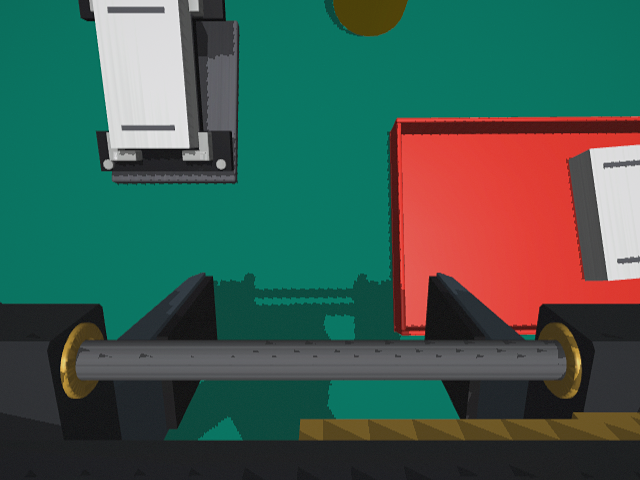

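The wrist view (picture 4) shows the fixture at top left, with the done shell's near edge at about (103–190,148), where I predicted it. The second call was refused because of its empty rows, so I resend it.

```bash
python3 -m jog '[{"dx":0.0235,"dy":0.039,"dz":-0.001},{"dx":0.0235,"dy":0.039,"dz":-0.002},{"dx":0.0235,"dy":0.039,"dz":-0.001},{"dx":0.0235,"dy":0.039,"dz":-0.002},{"dx":0,"dy":0,"dz":0},{"dx":0,"dy":0,"dz":0}]'
python3 - <<'E'
from look import *
delta(np.array([524.3,3.3,56.7])+140*n,target(-n,-yl))
c=env.get_calibration("wrist");f=env.grab_frame("wrist")[:,:,::-1].copy();cv2.imwrite("pics/w2.png",f)
for a,b in((55,30),(55,-30),(-55,-30),(-55,30)):
    q=proj(c,np.array([526,3.7,52])+30*n+a*np.cross(yl,n)+b*yl);print(q);cv2.circle(f,tuple(int(v) for v in q),3,(0,0,255),-1)
    q=proj(c,np.array([526,3.7,52])+a*np.cross(yl,n)+b*yl);cv2.circle(f,tuple(int(v) for v in q),3,(255,0,0),-1)
cv2.imwrite("pics/w2m.png",f)
E
```

```text
t 1.15 d[m] [ 0.0939  0.1502 -0.0048] w[rad] [-0.0032  0.0025 -0.0046] q [-37.  -2. 121.  20.  50.  28.] grip 90.7
[102.9 -14.6]
[189.  -14.3]
[200.  147.9]
[121.6 147.6]invalid input
```

View pics/w2m.png

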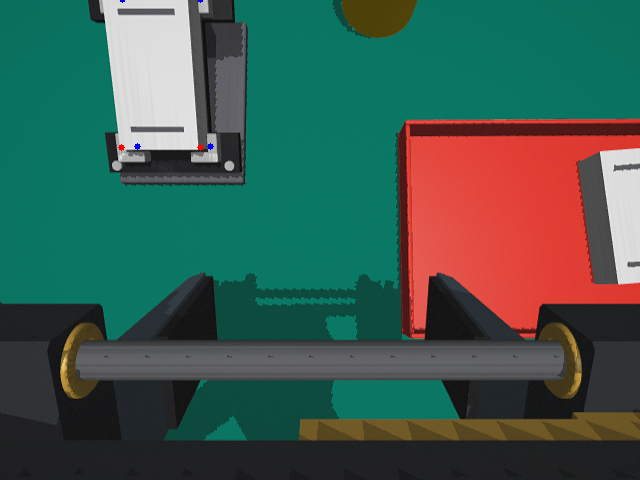

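The predicted corners (red) land on the shell's corners, e.g. (200,148), so the estimate holds. Rows evidently need every field, so I give them all.

```bash
python3 -m jog '[{"dx":0.0235,"dy":0.038,"dz":-0.001,"wx":0,"wy":0,"wz":0,"grip":-1},{"dx":0.0235,"dy":0.038,"dz":-0.001,"wx":0,"wy":0,"wz":0,"grip":-1},{"dx":0.0235,"dy":0.038,"dz":-0.001,"wx":0,"wy":0,"wz":0,"grip":-1},{"dx":0.0235,"dy":0.038,"dz":-0.001,"wx":0,"wy":0,"wz":0,"grip":-1},{"dx":0,"dy":0,"dz":0,"wx":0,"wy":0,"wz":0,"grip":-1},{"dx":0,"dy":0,"dz":0,"wx":0,"wy":0,"wz":0,"grip":-1}]'
python3 - <<'E'
from look import *
delta(np.array([524.3,3.3,56.7]),target(-n,-yl))
c=env.get_calibration("wrist");f=env.grab_frame("wrist")[:,:,::-1].copy();cv2.imwrite("pics/w3.png",f)
h=cv2.cvtColor(f,cv2.COLOR_BGR2HSV);x=np.cross(yl,n)
for a,b in((55,30),(55,-30),(-55,-30),(-55,30)):print(proj(c,np.array([526,3.7,52])+30*n+a*x+b*yl))
for k in blobs(((h[...,1]<60)&(h[...,2]>190)).astype(np.uint8)*255,(150,0,320,300),500)[:2]:
    b=cv2.boxPoints(cv2.minAreaRect(k));W=np.array([onplane(c,p,np.array([526,3.7,52])+30*n,n)for p in b])-np.array([526,3.7,52])
    print(b,"face frame",W@x,W@yl)
E
```

```text
time_s: 1.8
ee_pos: [477.1, -13.1, 189.5]
ee_rot: [179.7, -20.0, 14.0]
force: [-0.2, 0.0, 0.0]
gripper_width: 91.0
t 1.8 d[m] [ 0.0472  0.0164 -0.1328] w[rad] [ 0.0042  0.0004 -0.0034] q [ -8.   2. 118.  11.  42.  61.] grip 91.0
[269.  159.3]
[359.7 159.7]
[355.3 313.3]
[273.1 313. ]
[[267. 162.]
 [356. 162.]
 [356. 292.]
 [267. 292.]] face frame [ 53.2  53.5 -38.4 -38.6] [ 31.4 -27.6 -30.1  34. ]
```

```bash
python3 -m jog '[{"dx":0.0115,"dy":0.0043,"dz":-0.032,"wx":0.002,"wy":0,"wz":-0.002,"grip":-1},{"dx":0.0115,"dy":0.0043,"dz":-0.032,"wx":0.002,"wy":0,"wz":-0.001,"grip":-1},{"dx":0.0115,"dy":0.0043,"dz":-0.032,"wx":0,"wy":0,"wz":0,"grip":-1},{"dx":0.0065,"dy":0.0025,"dz":-0.0185,"wx":0,"wy":0,"wz":0,"grip":-1},{"dx":0.004,"dy":0.0015,"dz":-0.0115,"wx":0,"wy":0,"wz":0,"grip":-1},{"dx":0.002,"dy":0.001,"dz":-0.0065,"wx":0,"wy":0,"wz":0,"grip":-1},{"dx":0,"dy":0,"dz":0,"wx":0,"wy":0,"wz":0,"grip":-1},{"dx":0,"dy":0,"dz":0,"wx":0,"wy":0,"wz":0,"grip":-1}]'
python3 - <<'E'
from look import *
delta(np.array([524.3,4.3,56.7]),target(-n,-yl))
c=env.get_calibration("wrist");f=env.grab_frame("wrist")[:,:,::-1].copy();cv2.imwrite("pics/w4.png",f)
E
```

```text
time_s: 2.65
ee_pos: [524.3, 3.3, 58.0]
ee_rot: [180.0, -20.1, 13.5]
force: [-0.3, 1.0, -0.4]
gripper_width: 91.0
t 2.65 d[m] [-0.      0.001  -0.0013] w[rad] [-0.0002  0.0025  0.0039] q [ -5.  16. 124.  17.  22.  57.] grip 91.0
```

View pics/w4.png

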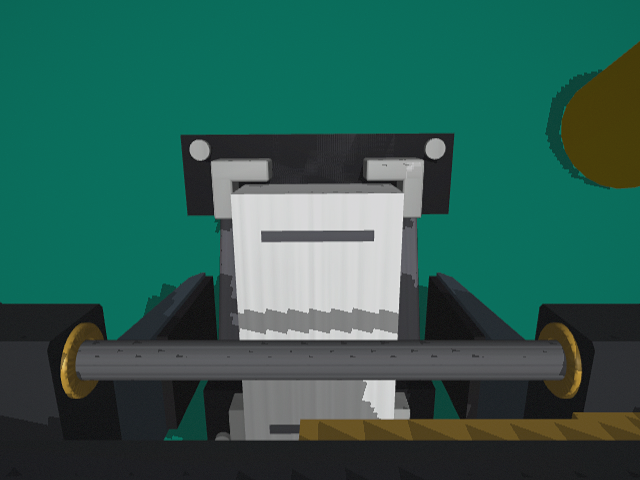

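The fingers straddle the shell at (232–403), nearly centred, with clear gaps on both sides. Closing now.

```bash
python3 -m jog '[{"dx":0,"dy":0.001,"dz":0,"wx":0,"wy":0,"wz":0,"grip":1},{"dx":0,"dy":0,"dz":0,"wx":0,"wy":0,"wz":0,"grip":1},{"dx":0,"dy":0,"dz":0,"wx":0,"wy":0,"wz":0,"grip":1},{"dx":0,"dy":0,"dz":0,"wx":0,"wy":0,"wz":0,"grip":1},{"dx":0,"dy":0,"dz":0,"wx":0,"wy":0,"wz":0,"grip":1},{"dx":0,"dy":0,"dz":0,"wx":0,"wy":0,"wz":0,"grip":1}]' 30
python3 - <<'E'
from look import *
delta(np.array([524.3,3.3,56.7]),target(-n,-yl));print(env.state()["force"])
E
```

```text
time_s: 3.3
ee_pos: [524.3, 5.4, 57.7]
ee_rot: [180.0, -20.1, 13.6]
force: [-1.2, 0.3, 3.1]
gripper_width: 60.0
t 3.3 d[m] [-0.     -0.0021 -0.001 ] w[rad] [-0.0002  0.0022  0.0019] q [ -5.  16. 124.  17.  22.  57.] grip 60.0
[-1.2  0.3  3.1]
```

```bash
python3 -m jog '[{"dx":-0.002,"dy":0,"dz":0.005,"wx":0,"wy":0,"wz":0,"grip":1},{"dx":-0.004,"dy":-0.001,"dz":0.011,"wx":0,"wy":0,"wz":0,"grip":1},{"dx":-0.007,"dy":-0.002,"dz":0.019,"wx":0,"wy":0,"wz":0,"grip":1},{"dx":-0.010,"dy":-0.002,"dz":0.028,"wx":0,"wy":0,"wz":0,"grip":1},{"dx":-0.010,"dy":-0.002,"dz":0.028,"wx":0,"wy":0,"wz":0,"grip":1},{"dx":0,"dy":0,"dz":0,"wx":0,"wy":0,"wz":0,"grip":1}]'
python3 -m jog '[{"dx":-0.002,"dy":-0.02,"dz":0,"wx":-0.009,"wy":0.038,"wz":0,"grip":1},{"dx":-0.002,"dy":-0.03,"dz":0,"wx":-0.009,"wy":0.038,"wz":0,"grip":1},{"dx":-0.002,"dy":-0.035,"dz":0,"wx":-0.009,"wy":0.038,"wz":0,"grip":1},{"dx":-0.002,"dy":-0.035,"dz":0,"wx":-0.009,"wy":0.038,"wz":0,"grip":1},{"dx":-0.002,"dy":-0.035,"dz":-0.005,"wx":-0.009,"wy":0.038,"wz":0,"grip":1},{"dx":-0.002,"dy":-0.035,"dz":-0.005,"wx":-0.009,"wy":0.038,"wz":0,"grip":1},{"dx":-0.002,"dy":-0.035,"dz":-0.01,"wx":-0.009,"wy":0.038,"wz":0,"grip":1},{"dx":-0.002,"dy":-0.03,"dz":-0.01,"wx":-0.009,"wy":0.038,"wz":0,"grip":1},{"dx":0,"dy":-0.02,"dz":-0.01,"wx":-0.009,"wy":0.038,"wz":0,"grip":1},{"dx":0,"dy":0,"dz":0,"wx":0,"wy":0,"wz":0,"grip":1}]'
python3 - <<'E'
from look import *
h=np.radians(14);delta([475.8,-283.9,14],target([0,0,-1],[np.sin(h),-np.cos(h),0]));print(env.state()["force"])
E
```

```text
time_s: 3.9
ee_pos: [492.5, -2.1, 152.8]
ee_rot: [179.8, -20.5, 13.6]
force: [0.6, 0.3, -1.6]
gripper_width: 59.9
time_s: 4.9
ee_pos: [475.2, -278.3, 106.2]
ee_rot: [-179.8, 0.2, 13.4]
force: [0.2, 0.3, -0.8]
gripper_width: 59.9
t 4.9 d[m] [ 0.0006 -0.0056 -0.0922] w[rad] [-0.0021 -0.0035  0.0096] q [-32.  21. 102.  -0.  57.  45.] grip 59.9
[ 0.2  0.3 -0.8]
```

```bash
python3 -m jog '[{"dx":0,"dy":-0.005,"dz":-0.025,"wx":0,"wy":-0.003,"wz":0.009,"grip":1},{"dx":0,"dy":0,"dz":-0.03,"wx":0,"wy":0,"wz":0,"grip":1},{"dx":0,"dy":0,"dz":-0.02,"wx":0,"wy":0,"wz":0,"grip":1},{"dx":0,"dy":0,"dz":-0.012,"wx":0,"wy":0,"wz":0,"grip":1},{"dx":0,"dy":0,"dz":-0.005,"wx":0,"wy":0,"wz":0,"grip":1},{"dx":0,"dy":0,"dz":-0.001,"wx":0,"wy":0,"wz":0,"grip":1},{"dx":0,"dy":0,"dz":-0.001,"wx":0,"wy":0,"wz":0,"grip":1},{"dx":0,"dy":0,"dz":-0.001,"wx":0,"wy":0,"wz":0,"grip":1},{"dx":0,"dy":0,"dz":0,"wx":0,"wy":0,"wz":0,"grip":1}]'
python3 -m jog '[{"dx":0,"dy":0,"dz":-0.001,"wx":0,"wy":0,"wz":0,"grip":1},{"dx":0,"dy":0,"dz":0,"wx":0,"wy":0,"wz":0,"grip":1}]'
```

```text
time_s: 5.8
ee_pos: [475.6, -281.8, 14.1]
ee_rot: [180.0, -0.2, 14.1]
force: [0.8, -0.6, -0.7]
gripper_width: 59.5
time_s: 6.0
ee_pos: [475.3, -281.7, 12.6]
ee_rot: [-180.0, -0.1, 14.1]
force: [0.5, 0.1, -1.7]
gripper_width: 59.8
```

```bash
J='' ; python3 -m jog '[{"dx":0,"dy":0,"dz":-0.001,"wx":0,"wy":0,"wz":0,"grip":1},{"dx":0,"dy":0,"dz":0,"wx":0,"wy":0,"wz":0,"grip":1}]'
python3 -m jog '[{"dx":0,"dy":0,"dz":-0.001,"wx":0,"wy":0,"wz":0,"grip":1},{"dx":0,"dy":0,"dz":0,"wx":0,"wy":0,"wz":0,"grip":1}]'
python3 -m jog '[{"dx":0,"dy":0,"dz":-0.001,"wx":0,"wy":0,"wz":0,"grip":1},{"dx":0,"dy":0,"dz":0,"wx":0,"wy":0,"wz":0,"grip":1}]'
```

```text
time_s: 6.2
ee_pos: [475.2, -281.7, 11.4]
ee_rot: [-180.0, -0.1, 14.1]
force: [-0.0, -0.1, -0.5]
gripper_width: 59.8
time_s: 6.4
ee_pos: [475.2, -281.6, 10.3]
ee_rot: [-179.9, -0.1, 14.1]
force: [0.8, 0.8, -1.2]
gripper_width: 59.8
time_s: 6.6
ee_pos: [475.4, -281.7, 9.7]
ee_rot: [-180.0, -0.1, 14.1]
force: [0.3, 1.2, 0.1]
gripper_width: 59.9
```

```bash
python3 -m jog '[{"dx":0,"dy":0,"dz":-0.001,"wx":0,"wy":0,"wz":0,"grip":1},{"dx":0,"dy":0,"dz":0,"wx":0,"wy":0,"wz":0,"grip":1}]'
python3 -m jog '[{"dx":0,"dy":0,"dz":-0.001,"wx":0,"wy":0,"wz":0,"grip":1},{"dx":0,"dy":0,"dz":0,"wx":0,"wy":0,"wz":0,"grip":1}]'
```

```text
time_s: 6.8
ee_pos: [475.4, -281.7, 9.6]
ee_rot: [-180.0, -0.2, 14.1]
force: [-2.3, 1.9, 7.2]
gripper_width: 59.3
time_s: 7.0
ee_pos: [475.4, -281.7, 9.6]
ee_rot: [180.0, -0.2, 14.1]
force: [-4.2, 3.0, 14.1]
gripper_width: 59.9
```

Contact at TCP height 9.6 mm, so the tips sit 5.6 mm above the rim, as planned. Now release and rise.

```bash
python3 -m jog '[{"dx":0,"dy":0,"dz":0.001,"wx":0,"wy":0,"wz":0,"grip":1},{"dx":0,"dy":0,"dz":0,"wx":0,"wy":0,"wz":0,"grip":-0.7},{"dx":0,"dy":0,"dz":0,"wx":0,"wy":0,"wz":0,"grip":-0.7},{"dx":0,"dy":0,"dz":0,"wx":0,"wy":0,"wz":0,"grip":-0.7},{"dx":0,"dy":0,"dz":0.01,"wx":0,"wy":0,"wz":0,"grip":-0.7},{"dx":0,"dy":0,"dz":0.04,"wx":0,"wy":0,"wz":0,"grip":-0.7},{"dx":0,"dy":0,"dz":0.045,"wx":0,"wy":0,"wz":0,"grip":-0.7},{"dx":0,"dy":0,"dz":0.045,"wx":0,"wy":0,"wz":0,"grip":-1},{"dx":0,"dy":0,"dz":0.045,"wx":0,"wy":0,"wz":0,"grip":-1},{"dx":0,"dy":0,"dz":0.02,"wx":0,"wy":0,"wz":0,"grip":-1}]'
python3 - <<'E'
from look import *
ct=env.get_calibration("top");f=env.grab_frame("top")[:,:,::-1].copy();cv2.imwrite("pics/top1.png",f)
s=env.grab_frame("side")[:,:,::-1];cv2.imwrite("pics/comb.png",np.hstack([cv2.resize(f[190:320,390:550],(400,325),interpolation=2),cv2.resize(s[150:280,340:500],(400,325),interpolation=2)]))
b=np.array([np.cos(np.radians(-13)),np.sin(np.radians(-13)),0]);u=np.array([0,0,1]);xs=.9397*u+.342*b;zs=-.9397*b+.342*u
O=np.array([454.,285.8,75]);a=np.radians(25);d=-np.cos(a)*zs-np.sin(a)*xs
g=O+18*zs; tcp=g+19*d;print("d",d,"tcp",tcp,"pre",tcp-110*d)
ys=np.cross(zs,xs)
for sg in(1,-1):delta(tcp-110*d,target(d,sg*ys))
E
```

```text
time_s: 8.0
ee_pos: [476.8, -282.6, 218.9]
ee_rot: [179.7, -0.5, 14.1]
force: [0.9, 0.4, 0.4]
gripper_width: 91.0
d [ 0.7 -0.2 -0.7] tcp [450.6 286.6  67.7] pre [374.8 304.1 145.5]
t 8.1 d[m] [-0.1022  0.5868 -0.0724] w[rad] [-1.0709 -0.0029  2.4832] q [-32.  16.  92.   0.  71.  44.] grip 91.2
t 8.1 d[m] [-0.1022  0.5868 -0.0724] w[rad] [ 0.0127 -0.7838 -0.4462] q [-32.  16.  92.   0.  71.  44.] grip 91.2
```

View pics/comb.png

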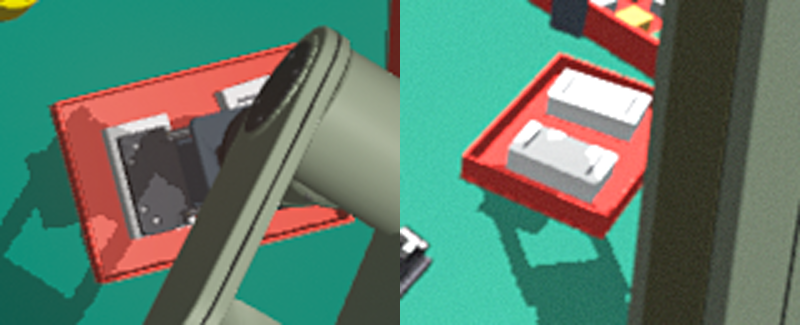

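The crop shows the done shell flat in the tray's free half, clear of the tray shell. Now to the front of the stand; I'll approach 50° below level, which puts the tool 10° from vertical in the pocket.

```bash
python3 -m jog '[{"dx":-0.007,"dy":0.03,"dz":0,"wx":0.001,"wy":-0.05,"wz":-0.03,"grip":-1},{"dx":-0.007,"dy":0.04,"dz":0,"wx":0.001,"wy":-0.07,"wz":-0.045,"grip":-1},{"dx":-0.007,"dy":0.043,"dz":0,"wx":0.001,"wy":-0.07,"wz":-0.045,"grip":-1},{"dx":-0.007,"dy":0.043,"dz":0,"wx":0.001,"wy":-0.07,"wz":-0.045,"grip":-1},{"dx":-0.007,"dy":0.043,"dz":0,"wx":0.001,"wy":-0.07,"wz":-0.045,"grip":-1},{"dx":-0.007,"dy":0.043,"dz":0,"wx":0.001,"wy":-0.07,"wz":-0.045,"grip":-1},{"dx":-0.007,"dy":0.043,"dz":0,"wx":0.001,"wy":-0.07,"wz":-0.045,"grip":-1},{"dx":-0.007,"dy":0.043,"dz":0,"wx":0.001,"wy":-0.07,"wz":-0.045,"grip":-1},{"dx":-0.007,"dy":0.043,"dz":0,"wx":0.001,"wy":-0.07,"wz":-0.045,"grip":-1},{"dx":-0.007,"dy":0.043,"dz":0,"wx":0.001,"wy":-0.07,"wz":-0.045,"grip":-1}]'
cat > st.py <<'E'
from look import *
b=np.array([np.cos(np.radians(-13)),np.sin(np.radians(-13)),0]);u=np.array([0,0,1]);xs=.9397*u+.342*b;zs=-.9397*b+.342*u;ys=np.cross(zs,xs)
O=np.array([454.,285.8,75]);a=np.radians(30);d=-np.cos(a)*zs-np.sin(a)*xs
tcp=O+18*zs+19*d;R=target(d,-ys)
E
python3 -c "
from st import *
delta(tcp-110*d,R)"
```

```text
time_s: 9.1
ee_pos: [414.5, 57.9, 209.0]
ee_rot: [177.1, -31.0, -6.6]
force: [1.3, -0.4, -0.2]
gripper_width: 91.4
t 9.1 d[m] [-0.0339  0.2449 -0.0581] w[rad] [ 0.0136 -0.1619 -0.0818] q [ 19.  -8. 128. -27.  36. 135.] grip 91.4
```

Joint 6 is near its limit (135°), so I use the half-turn grasp symmetry and spin the tool 180° about its axis the other way.

```bash
python3 -m jog '[{"dx":-0.003,"dy":0.01,"dz":0,"wx":-0.0758,"wy":0.0088,"wz":0.127,"grip":-1},{"dx":-0.003,"dy":0.01,"dz":0,"wx":-0.0758,"wy":0.0088,"wz":0.127,"grip":-1},{"dx":-0.003,"dy":0.01,"dz":0,"wx":-0.0758,"wy":0.0088,"wz":0.127,"grip":-1},{"dx":-0.003,"dy":0.01,"dz":0,"wx":-0.0758,"wy":0.0088,"wz":0.127,"grip":-1},{"dx":-0.003,"dy":0.01,"dz":0,"wx":-0.0758,"wy":0.0088,"wz":0.127,"grip":-1},{"dx":-0.003,"dy":0.01,"dz":0,"wx":-0.0758,"wy":0.0088,"wz":0.127,"grip":-1},{"dx":-0.003,"dy":0.01,"dz":0,"wx":-0.0758,"wy":0.0088,"wz":0.127,"grip":-1},{"dx":-0.003,"dy":0.01,"dz":0,"wx":-0.0758,"wy":0.0088,"wz":0.127,"grip":-1},{"dx":-0.003,"dy":0.01,"dz":0,"wx":-0.0758,"wy":0.0088,"wz":0.127,"grip":-1},{"dx":-0.003,"dy":0.01,"dz":0,"wx":-0.0758,"wy":0.0088,"wz":0.127,"grip":-1}]'
sed -i 's/R=target(d,-ys)/R=target(d,ys)/' st.py; python3 -c "
from st import *
delta(tcp-110*d,R)"
```

```text
time_s: 10.1
ee_pos: [384.8, 157.1, 208.7]
ee_rot: [146.4, -2.3, 79.3]
force: [0.2, -0.5, -0.1]
gripper_width: 91.3
t 10.1 d[m] [-0.0043  0.1457 -0.0578] w[rad] [-0.9751  0.0893  1.223 ] q [ 40.  -7. 129. -38.  41.  77.] grip 91.3
```

```bash
python3 -m jog '[{"dx":0,"dy":0.01,"dz":0,"wx":-0.0886,"wy":0.0081,"wz":0.111,"grip":-1},{"dx":0,"dy":0.01,"dz":0,"wx":-0.0886,"wy":0.0081,"wz":0.111,"grip":-1},{"dx":0,"dy":0.01,"dz":0,"wx":-0.0886,"wy":0.0081,"wz":0.111,"grip":-1},{"dx":0,"dy":0.01,"dz":0,"wx":-0.0886,"wy":0.0081,"wz":0.111,"grip":-1},{"dx":0,"dy":0.01,"dz":0,"wx":-0.0886,"wy":0.0081,"wz":0.111,"grip":-1},{"dx":0,"dy":0.01,"dz":0,"wx":-0.0886,"wy":0.0081,"wz":0.111,"grip":-1},{"dx":0,"dy":0.01,"dz":0,"wx":-0.0886,"wy":0.0081,"wz":0.111,"grip":-1},{"dx":0,"dy":0.01,"dz":0,"wx":-0.0886,"wy":0.0081,"wz":0.111,"grip":-1},{"dx":0,"dy":0.01,"dz":0,"wx":-0.0886,"wy":0.0081,"wz":0.111,"grip":-1},{"dx":0,"dy":0.01,"dz":0,"wx":-0.0886,"wy":0.0081,"wz":0.111,"grip":-1}]'
python3 -c "
from st import *
delta(tcp-110*d,R)"
```

```text
time_s: 11.1
ee_pos: [385.3, 257.0, 208.8]
ee_rot: [173.5, 38.8, 156.4]
force: [-0.3, 0.2, 1.4]
gripper_width: 91.2
t 11.1 d[m] [-0.0047  0.0457 -0.0579] w[rad] [-0.0899  0.0069  0.1124] q [ 58.   3. 123. -49.  52.  20.] grip 91.2
```

```bash
python3 -m jog '[{"dx":-0.002,"dy":0.02,"dz":-0.015,"wx":-0.0886,"wy":0.0081,"wz":0.111,"grip":-1},{"dx":-0.002,"dy":0.02,"dz":-0.02,"wx":0,"wy":0,"wz":0,"grip":-1},{"dx":0,"dy":0.006,"dz":-0.02,"wx":0,"wy":0,"wz":0,"grip":-1},{"dx":0,"dy":0,"dz":0,"wx":0,"wy":0,"wz":0,"grip":-1},{"dx":0,"dy":0,"dz":0,"wx":0,"wy":0,"wz":0,"grip":-1}]'
python3 - <<'E'
from st import *
delta(tcp-110*d,R);delta(tcp,R)
c=env.get_calibration("wrist");f=env.grab_frame("wrist")[:,:,::-1].copy();cv2.imwrite("pics/w5.png",f)
for X in[O+sx*xs+sy*ys+30*zs for sx in(55,-55) for sy in(30,-30)]:
    q=proj(c,X);print(q);cv2.circle(f,tuple(int(v) for v in q),3,(0,0,255),-1)
for X in[O+55*xs+sy*ys for sy in(30,-30)]:
    q=proj(c,X);cv2.circle(f,tuple(int(v) for v in q),3,(255,0,0),-1)
cv2.imwrite("pics/w5m.png",f)
E
```

```text
time_s: 11.6
ee_pos: [381.6, 302.4, 154.5]
ee_rot: [179.7, 39.9, 166.5]
force: [0.7, 0.0, 0.5]
gripper_width: 91.3
t 11.6 d[m] [-0.001   0.0004 -0.0036] w[rad] [-0.0044 -0.0003  0.0059] q [ 62.  11. 124. -55.  49.  25.] grip 91.3
t 11.6 d[m] [ 0.0679 -0.0155 -0.0879] w[rad] [-0.0044 -0.0003  0.0059] q [ 62.  11. 124. -55.  49.  25.] grip 91.3
[372.1 334.5]
[269.3 335.2]
[365.9 162. ]
[273.5 162.6]
```

View pics/w5m.png

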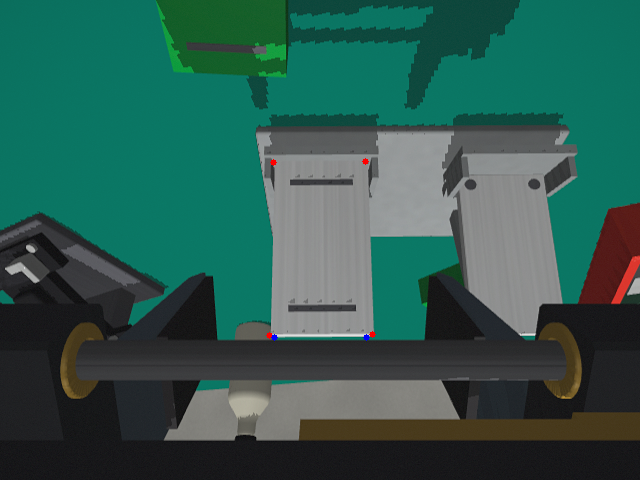

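Predicted shell corners match the picture: (269–372,335) and (274–366,162), with the plate at right (505,240) outside the fingers. Approaching and closing gently.

```bash
python3 -m jog '[{"dx":0.018,"dy":-0.004,"dz":-0.023,"wx":-0.004,"wy":0,"wz":0.005,"grip":-1},{"dx":0.018,"dy":-0.004,"dz":-0.023,"wx":0,"wy":0,"wz":0,"grip":-1},{"dx":0.014,"dy":-0.003,"dz":-0.018,"wx":0,"wy":0,"wz":0,"grip":-1},{"dx":0.01,"dy":-0.0025,"dz":-0.013,"wx":0,"wy":0,"wz":0,"grip":-1},{"dx":0.006,"dy":-0.0015,"dz":-0.008,"wx":0,"wy":0,"wz":0,"grip":-1},{"dx":0.002,"dy":0,"dz":-0.002,"wx":0,"wy":0,"wz":0,"grip":-1},{"dx":0,"dy":0,"dz":0,"wx":0,"wy":0,"wz":0,"grip":-1}]'
python3 - <<'E'
from st import *
delta(tcp,R);print(env.state()["force"])
E
```

```text
time_s: 12.35
ee_pos: [450.3, 288.1, 68.9]
ee_rot: [179.7, 40.0, 166.7]
force: [-0.6, -0.7, -0.4]
gripper_width: 91.2
t 12.35 d[m] [-0.0009 -0.0012 -0.0023] w[rad] [-0.0039  0.0017  0.0018] q [ 53.  21. 127. -73.  38.  38.] grip 91.2
[-0.6 -0.7 -0.4]
```

```bash
python3 -m jog '[{"dx":0,"dy":-0.001,"dz":-0.002,"wx":0,"wy":0,"wz":0,"grip":1},{"dx":0,"dy":0,"dz":0,"wx":0,"wy":0,"wz":0,"grip":1},{"dx":0,"dy":0,"dz":0,"wx":0,"wy":0,"wz":0,"grip":1},{"dx":0,"dy":0,"dz":0,"wx":0,"wy":0,"wz":0,"grip":1},{"dx":0,"dy":0,"dz":0,"wx":0,"wy":0,"wz":0,"grip":1}]' 35
python3 - <<'E'
from st import *
delta(tcp,R);print(env.state()["force"])
s,p,r=pose();rel=p-O;print("TCP in shell frame",rel@xs,rel@ys,rel@zs)
np.save("grip.npy",np.r_[p,r.as_matrix().ravel()])
E
```

```text
time_s: 12.85
ee_pos: [449.9, 287.4, 66.4]
ee_rot: [179.7, 40.0, 166.8]
force: [-1.1, 0.2, 1.7]
gripper_width: 59.7
t 12.85 d[m] [-0.0004 -0.0006  0.0002] w[rad] [-0.0034  0.0012  0.0008] q [ 53.  21. 127. -73.  38.  39.] grip 59.7
[-1.1  0.2  1.7]
TCP in shell frame -9.593409302721204 0.6510208452140033 1.1857518428941967
```

```bash
python3 -m jog '[{"dx":0,"dy":0,"dz":0.005,"wx":0,"wy":0,"wz":0,"grip":1},{"dx":-0.001,"dy":0,"dz":0.015,"wx":0,"wy":0,"wz":0,"grip":1},{"dx":-0.002,"dy":0,"dz":0.025,"wx":0,"wy":0,"wz":0,"grip":1},{"dx":-0.008,"dy":0,"dz":0.03,"wx":0,"wy":0,"wz":0,"grip":1},{"dx":-0.015,"dy":0,"dz":0.03,"wx":0,"wy":0,"wz":0,"grip":1},{"dx":-0.02,"dy":0,"dz":0.03,"wx":0,"wy":0,"wz":0,"grip":1},{"dx":-0.02,"dy":0,"dz":0.02,"wx":0,"wy":0,"wz":0,"grip":1},{"dx":0,"dy":0,"dz":0,"wx":0,"wy":0,"wz":0,"grip":1}]'
cat > pk.py <<'E'
from st import *
# pocket: x uphill, shell x uphill; keep the grasp
g=np.load("grip.npy");p0,R0=g[:3],Ro.from_matrix(g[3:].reshape(3,3))
S=Ro.from_matrix(np.stack([xs,ys,zs],1));xp=np.cross(yl,n);P=Ro.from_matrix(np.stack([xp,yl,n],1))
PO=np.array([526,4.3,52.])   # pocket origin
Rt=P*S.inv()*R0; off=P.apply(S.inv().apply(p0-O))
seat=PO+off
E
python3 - <<'E'
from pk import *
print("seat tcp",seat,"tool z",Rt.apply([0,0,1]));delta(seat+80*n,Rt)
f=env.grab_frame("wrist")[:,:,::-1];cv2.imwrite("pics/w6.png",f)
E
```

```text
time_s: 13.65
ee_pos: [383.0, 288.2, 223.7]
ee_rot: [179.4, 40.0, 166.6]
force: [0.4, 1.0, -1.4]
gripper_width: 59.5
seat tcp [516.7   2.7  49.8] tool z [-0.2 -0.  -1. ]
t 13.65 d[m] [ 0.1071 -0.292  -0.0987] w[rad] [-0.0107  0.8806  0.4367] q [ 61.   4. 119. -49.  55.  13.] grip 59.5
```

```bash
python3 -m jog '[{"dx":0.008,"dy":-0.02,"dz":0,"wx":-0.001,"wy":0.088,"wz":0.0437,"grip":1},{"dx":0.008,"dy":-0.026,"dz":0,"wx":-0.001,"wy":0.088,"wz":0.0437,"grip":1},{"dx":0.009,"dy":-0.028,"dz":0,"wx":-0.001,"wy":0.088,"wz":0.0437,"grip":1},{"dx":0.009,"dy":-0.028,"dz":0,"wx":-0.001,"wy":0.088,"wz":0.0437,"grip":1},{"dx":0.009,"dy":-0.028,"dz":-0.005,"wx":-0.001,"wy":0.088,"wz":0.0437,"grip":1},{"dx":0.009,"dy":-0.028,"dz":-0.005,"wx":-0.001,"wy":0.088,"wz":0.0437,"grip":1},{"dx":0.009,"dy":-0.028,"dz":-0.005,"wx":-0.001,"wy":0.088,"wz":0.0437,"grip":1},{"dx":0.009,"dy":-0.028,"dz":-0.005,"wx":-0.001,"wy":0.088,"wz":0.0437,"grip":1},{"dx":0.009,"dy":-0.028,"dz":-0.01,"wx":-0.001,"wy":0.088,"wz":0.0437,"grip":1},{"dx":0.009,"dy":-0.02,"dz":-0.01,"wx":-0.001,"wy":0.088,"wz":0.0437,"grip":1}]'
python3 - <<'E'
from pk import *
delta(seat+80*n,Rt)
E
```

```text
time_s: 14.7
ee_pos: [465.7, 40.2, 178.9]
ee_rot: [-178.5, -7.0, -168.3]
force: [-0.3, 0.3, -1.8]
gripper_width: 60.0
t 14.7 d[m] [ 0.0244 -0.044  -0.0539] w[rad] [0.015  0.0559 0.0276] q [  5.  14. 102.  -2.  71. -96.] grip 60.0
```

```bash
python3 -m jog '[{"dx":0.006,"dy":-0.015,"dz":-0.01,"wx":0.005,"wy":0.028,"wz":0.014,"grip":1},{"dx":0.006,"dy":-0.015,"dz":-0.015,"wx":0.005,"wy":0.028,"wz":0.014,"grip":1},{"dx":0.006,"dy":-0.01,"dz":-0.015,"wx":0,"wy":0,"wz":0,"grip":1},{"dx":0.006,"dy":-0.004,"dz":-0.01,"wx":0,"wy":0,"wz":0,"grip":1},{"dx":0,"dy":0,"dz":0,"wx":0,"wy":0,"wz":0,"grip":1},{"dx":0,"dy":0,"dz":0,"wx":0,"wy":0,"wz":0,"grip":1}]'
python3 - <<'E'
from pk import *
delta(seat+80*n,Rt)
s,p,r=pose();A=r*R0.inv()*S   # shell orientation from grasp
Os=p-A.apply(S.inv().apply(p0-O))
out=[]
for nm in("side","wrist"):
    c=env.get_calibration(nm);f=env.grab_frame(nm)[:,:,::-1].copy();cv2.imwrite(f"pics/{nm}7.png",f)
    for sx in(55,-55):
        for sy in(30,-30):
            for z,col in((30,(0,0,255)),(0,(255,0,0))):
                q=proj(c,Os+A.apply([sx,sy,z]));cv2.circle(f,tuple(int(v) for v in q),1 if nm=="side" else 3,col,-1)
    out.append(cv2.resize(f[150:300,220:420],(400,300),interpolation=0) if nm=="side" else cv2.resize(f,(400,300)))
cv2.imwrite("pics/comb7.png",np.hstack(out))
E
```

```text
time_s: 15.3
ee_pos: [489.3, -0.8, 130.0]
ee_rot: [-179.8, -9.8, -166.5]
force: [-1.0, 0.2, -2.1]
gripper_width: 59.7
t 15.3 d[m] [ 0.0008 -0.003  -0.005 ] w[rad] [ 0.004   0.0039 -0.0011] q [   0.   20.  101.   -3.   69. -102.] grip 59.7
```

View pics/comb7.png

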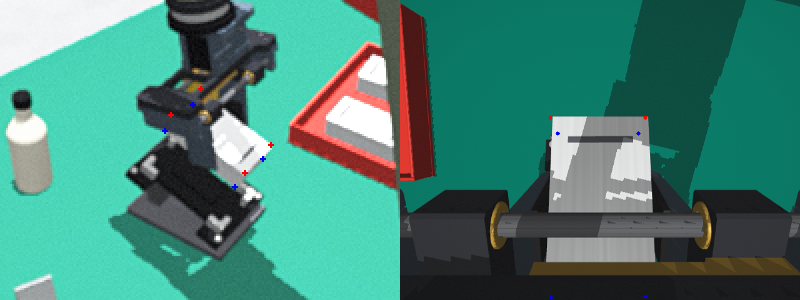

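The shell sits in the grasp as predicted: the downhill edge in the wrist view is at row 117 against 118 predicted, so it has not pivoted. I refine the pocket centre from the earlier close-up (w4).

```bash
python3 - <<'E'
from pk import *
c=env.get_calibration("wrist");s,p,r=pose()
Rc=np.array(c["R"]);oc=-Rc.T@np.array(c["t"])
Rtc=Rc@r.as_matrix(); otc=r.inv().apply(oc-p)       # camera in tool
def camat(p,rot):
    M=Ro.from_euler("xyz",rot,degrees=True);R=Rtc@M.as_matrix().T;o=np.array(p)+M.apply(otc);return dict(c,R=R,t=-R@o)
w4=camat([524.3,3.3,58.0],[180,-20.1,13.5])
f=lambda q,z:(P.inv().apply(onplane(w4,q,PO+z*n,n)-PO))
for nm,q,z in(("stop top outer L",(212,162),14),("stop R",(423,162),14),("stop inner end L",(271,165),14),("stop inner end R",(364,165),14),("screw L",(199.5,150),0),("screw R",(435,149),0),("plate L",(181,136),0),("plate R",(454,134),0),("face L",(232,194),30),("face R",(403,193),30),):print(nm,f(q,z))
E
```

```text
stop top outer L [64.8 39.1 14. ]
stop R [ 64.6 -40.   14. ]
stop inner end L [63.7 17.  14. ]
stop inner end R [ 63.5 -17.9  14. ]
screw L [68.7 47.3 -0. ]
screw R [ 68.8 -47.8   0. ]
plate L [74.2 54.3 -0. ]
plate R [ 74.6 -55.1  -0. ]
face L [55. 29. 30.]
face R [ 55.2 -29.9  30. ]
```

Fixture features are symmetric about y = -0.4 mm from my estimate, and the stops' outer face at x = 64.7 fits, so the pocket centre is good to about 1 mm. Descending along the normal to just above the stops.

```bash
echo 'seat=seat-1.2*yl' >> pk.py
python3 -m jog '[{"dx":0.006,"dy":-0.001,"dz":-0.017,"wx":0.004,"wy":0.004,"wz":-0.001,"grip":1},{"dx":0.006,"dy":0.001,"dz":-0.019,"wx":0,"wy":0,"wz":0,"grip":1},{"dx":0.006,"dy":0.001,"dz":-0.017,"wx":0,"wy":0,"wz":0,"grip":1},{"dx":0.002,"dy":0,"dz":-0.005,"wx":0,"wy":0,"wz":0,"grip":1},{"dx":0,"dy":0,"dz":0,"wx":0,"wy":0,"wz":0,"grip":1},{"dx":0,"dy":0,"dz":0,"wx":0,"wy":0,"wz":0,"grip":1}]'
python3 -c "
from pk import *
delta(seat+18*n,Rt);delta(seat,Rt);print(env.state()['force'])"
```

```text
time_s: 16.0
ee_pos: [509.8, 0.2, 72.7]
ee_rot: [179.9, -9.9, -166.4]
force: [-0.4, 0.2, -1.7]
gripper_width: 59.9
t 16.0 d[m] [ 0.0012 -0.0001 -0.006 ] w[rad] [ 0.0001  0.0017 -0.0006] q [   0.   25.  102.   -2.   62. -102.] grip 59.9
t 16.0 d[m] [ 0.0072  0.0013 -0.0229] w[rad] [ 0.0001  0.0017 -0.0006] q [   0.   25.  102.   -2.   62. -102.] grip 59.9
[-0.4  0.2 -1.7]
```

```bash
python3 -m jog '[{"dx":0.0012,"dy":0,"dz":-0.006,"wx":0,"wy":0.0015,"wz":0,"grip":1},{"dx":0.0013,"dy":0.0003,"dz":-0.004,"wx":0,"wy":0,"wz":0,"grip":1},{"dx":0.0013,"dy":0.0003,"dz":-0.004,"wx":0,"wy":0,"wz":0,"grip":1},{"dx":0.0007,"dy":0.0002,"dz":-0.002,"wx":0,"wy":0,"wz":0,"grip":1},{"dx":0.0007,"dy":0.0002,"dz":-0.002,"wx":0,"wy":0,"wz":0,"grip":1},{"dx":0,"dy":0,"dz":0,"wx":0,"wy":0,"wz":0,"grip":1},{"dx":0,"dy":0,"dz":0,"wx":0,"wy":0,"wz":0,"grip":1}]'
python3 -c "
from pk import *
delta(seat,Rt);s=env.state();print(s['force'],s['torque'])"
```

```text
time_s: 16.7
ee_pos: [514.4, 1.7, 54.4]
ee_rot: [179.8, -10.0, -166.5]
force: [-1.7, 3.3, -1.2]
gripper_width: 60.0
t 16.7 d[m] [ 0.0025 -0.0001 -0.0046] w[rad] [-0.0008 -0.0009  0.    ] q [   0.   27.  103.   -2.   60. -102.] grip 60.0
[-1.7  3.3 -1.2] [ 0.5 -0.  -0.1]
```

```bash
python3 -m jog '[{"dx":0.001,"dy":0.0008,"dz":-0.001,"wx":0,"wy":0,"wz":0,"grip":1},{"dx":0.0006,"dy":0,"dz":-0.0015,"wx":0,"wy":0,"wz":0,"grip":1},{"dx":0,"dy":0,"dz":0,"wx":0,"wy":0,"wz":0,"grip":1},{"dx":0,"dy":0,"dz":0,"wx":0,"wy":0,"wz":0,"grip":1}]'
python3 -c "
from pk import *
delta(seat,Rt);s=env.state();print(s['force'],s['torque'])"
python3 -m jog '[{"dx":0.0004,"dy":0,"dz":-0.0012,"wx":0,"wy":0,"wz":0,"grip":1},{"dx":0,"dy":0,"dz":0,"wx":0,"wy":0,"wz":0,"grip":1},{"dx":0,"dy":0,"dz":0,"wx":0,"wy":0,"wz":0,"grip":1}]'
```

```text
time_s: 17.1
ee_pos: [514.9, 1.9, 53.5]
ee_rot: [179.9, -10.2, -166.4]
force: [-5.4, 1.6, 11.8]
gripper_width: 59.9
t 17.1 d[m] [ 0.0021 -0.0004 -0.0037] w[rad] [ 0.0003 -0.0032 -0.0005] q [   0.   27.  103.   -3.   60. -102.] grip 59.9
[-5.4  1.6 11.8] [0.4 1.1 0. ]
time_s: 17.4
ee_pos: [515.0, 2.0, 53.2]
ee_rot: [179.9, -10.2, -166.4]
force: [-7.9, 2.5, 19.0]
gripper_width: 60.1
```

Contact comes about 3.6 mm earlier than predicted, possibly fingertip corners on the plate edge. I'll look before letting go.

```bash
python3 - <<'E'
from pk import *
out=[]
for nm,(x,y,w,h) in(("side",(250,190,120,90)),("top",(290,190,120,90)),("wrist",(160,100,320,240))):
    f=env.grab_frame(nm)[:,:,::-1].copy();cv2.imwrite(f"pics/{nm}8.png",f);out.append(cv2.resize(f[y:y+h,x:x+w],(400,300),interpolation=cv2.INTER_CUBIC))
cv2.imwrite("pics/comb8.png",np.vstack([np.hstack(out[:2]),np.hstack([out[2],out[2]*0])]))
E
```

```text
(no output)
```

View pics/comb8.png

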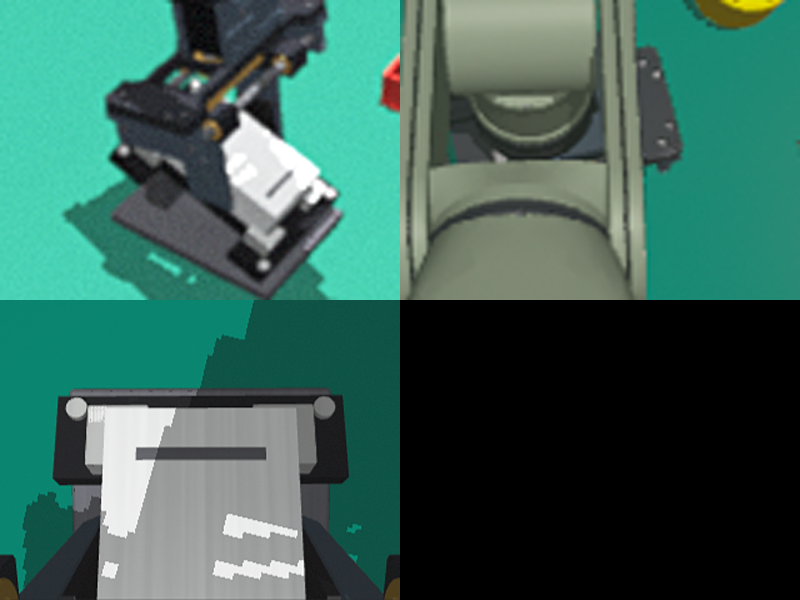

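The shell is between the stops and centred (20 and 19 px margins at the downhill stops), so letting go here is safe. It can settle only a few mm. I release, then back off along the tool axis.

```bash
python3 -m jog '[{"dx":0,"dy":0,"dz":0.001,"wx":0,"wy":0,"wz":0,"grip":1},{"dx":0,"dy":0,"dz":0,"wx":0,"wy":0,"wz":0,"grip":1},{"dx":0,"dy":0,"dz":0,"wx":0,"wy":0,"wz":0,"grip":-0.9},{"dx":0,"dy":0,"dz":0,"wx":0,"wy":0,"wz":0,"grip":-0.9},{"dx":0,"dy":0,"dz":0,"wx":0,"wy":0,"wz":0,"grip":-0.9},{"dx":0,"dy":0,"dz":0,"wx":0,"wy":0,"wz":0,"grip":-0.9},{"dx":0,"dy":0,"dz":0,"wx":0,"wy":0,"wz":0,"grip":-0.9}]' 5
python3 - <<'E'
from pk import *
s,p,r=pose();print(p,s["force"],s["gripper_width"])
c=env.get_calibration("wrist");f=env.grab_frame("wrist")[:,:,::-1].copy();cv2.imwrite("pics/w9.png",f)
for z in(0,3):
  print(z,[proj(c,PO-.4*yl+(30+z)*n-55*xp+b*yl).round(1) for b in(30,-30)],"stop outer top",[proj(c,PO-.4*yl+14*n-64.6*xp+b*yl).round(1) for b in(39.6,-39.6)])
h=cv2.cvtColor(f,cv2.COLOR_BGR2HSV);m=((h[...,1]<60)&(h[...,2]>110)).astype(np.uint8)*255
for k in blobs(m,(160,100,320,230),300)[:2]:print(cv2.boundingRect(k))
b=cv2.imread("pics/wrist8.png");cv2.imwrite("pics/comb9.png",np.hstack([cv2.resize(i[160:310,220:420],(400,300),interpolation=2) for i in(b,f)]))
E
```

```text
time_s: 18.25
ee_pos: [516.9, 1.8, 51.6]
ee_rot: [179.9, -10.0, -166.4]
force: [-0.2, -0.1, -0.1]
gripper_width: 86.3
[516.9   1.8  51.6] [-0.2 -0.1 -0.1] 86.34252377816385
0 [array([393.2, 188.8]), array([242.4, 189.2])] stop outer top [array([408. , 182.5]), array([228., 183.])]
3 [array([394.5, 185.8]), array([241. , 186.2])] stop outer top [array([408. , 182.5]), array([228., 183.])]
(213, 174, 203, 156)
```

View pics/comb9.png

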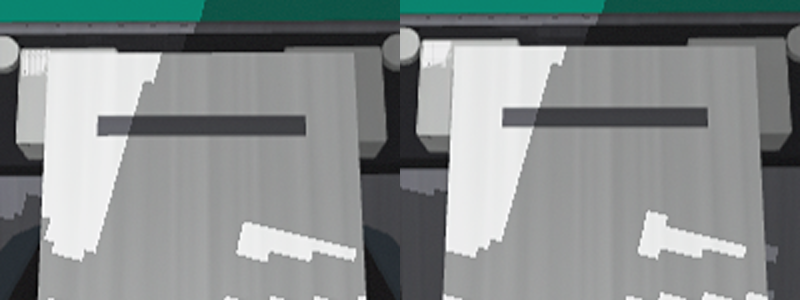

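```bash
python3 -m jog '[{"dx":0.001,"dy":0,"dz":0.006,"wx":0,"wy":0,"wz":0,"grip":-0.9},{"dx":0.002,"dy":0,"dz":0.015,"wx":0,"wy":0,"wz":0,"grip":-0.9},{"dx":0,"dy":0,"dz":0.03,"wx":0,"wy":0,"wz":0,"grip":-1},{"dx":0,"dy":0,"dz":0.035,"wx":0,"wy":0,"wz":0,"grip":-1},{"dx":-0.02,"dy":0,"dz":0.04,"wx":0,"wy":-0.08,"wz":0,"grip":-1},{"dx":-0.04,"dy":0,"dz":0.02,"wx":0,"wy":-0.1,"wz":0,"grip":-1},{"dx":-0.045,"dy":0,"dz":0,"wx":0,"wy":-0.12,"wz":0,"grip":-1},{"dx":-0.045,"dy":0,"dz":0,"wx":0,"wy":-0.12,"wz":0,"grip":-1},{"dx":0,"dy":0,"dz":0,"wx":0,"wy":0,"wz":0,"grip":-1},{"dx":0,"dy":0,"dz":0,"wx":0,"wy":0,"wz":0,"grip":-1}]'
python3 - <<'E'
from pk import *
fr={}
for nm in("side","wrist","top"):
    fr[nm]=env.grab_frame(nm)[:,:,::-1].copy();cv2.imwrite(f"pics/{nm}10.png",fr[nm])
s0=cv2.imread("pics/side0.png")
for nm,im in(("side0",s0),("side10",fr["side"])):
    h=cv2.cvtColor(im,cv2.COLOR_BGR2HSV)
    for k in blobs(((h[...,1]<60)&(h[...,2]>215)).astype(np.uint8)*255,(280,205,80,70),100)[:1]:
        M=cv2.moments(k);print(nm,cv2.minAreaRect(k),M["m10"]/M["m00"],M["m01"]/M["m00"])
a=np.hstack([cv2.resize(i[200:275,275:375],(400,300),interpolation=2) for i in(s0,fr["side"])])
cv2.imwrite("pics/comb10.png",np.vstack([a,np.hstack([cv2.resize(fr["wrist"],(400,300)),cv2.resize(fr["top"],(400,300))])]))
print(pose()[1])
E
```

```text
time_s: 19.3
ee_pos: [366.6, 1.9, 198.0]
ee_rot: [-174.4, 13.5, -166.3]
force: [1.6, -0.5, 1.3]
gripper_width: 91.6
side0 ((323.8658447265625, 237.29269409179688), (52.630558013916016, 19.677894592285156), 38.65980529785156) 321.67003968253965 235.20753968253965
side10 ((323.5171203613281, 237.0376739501953), (53.40782928466797, 19.76422691345215), 38.990997314453125) 321.8904510837727 235.4879906268307
[372.4   2.  199.2]
```

View pics/comb10.png

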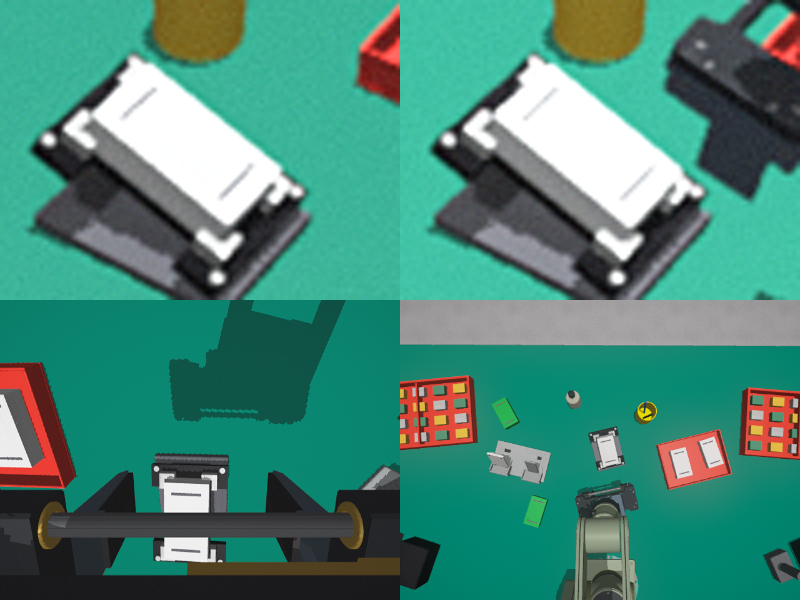

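The new shell's face in the fixed side view is within 0.3 px (about 0.6 mm) of where the seated finished shell was at the start. Both shells lie in the tray, the plate, bottle and cup look unmoved, and the arm is clear. Handing in.

```bash
python3 -c "
from workcell import env
s=env.state();print(s['time_s'],s['force'],s['qvel'].round(1));env.job_done()"
```

```text
19.45 [ 0.47072642 -0.47268649  0.20602072] [ 0.   1.8 -0.6 -0.   0.2 -0. ]
the job is handed in; nothing more can be done
```

I set the finished shell rim down in the free half of the tray. I then took the open shell from the right (-y) bay of the stand and seated it rim down in the fixture pocket. The job was handed in at about 19.5 s with both shells released and the arm clear; no verdict is reported.

**Checks that agreed:**
- **Tray:** I felt contact at the expected height before releasing, and the pictures show the shell flat beside the one already there.
- **Pocket:** in the fixed side view the new shell's face sits within 0.3 px (about 0.6 mm) of where the finished shell sat at the start.
- **Other items:** the plate, bottle, pen cup and tray shell look unmoved in the last overview, judged by eye.

**Checks that disagreed:**
- **Early contact:** on seating, contact came about 3.6 mm sooner than I had calculated. I suspect the fingertip corners were on the plate edge, but did not confirm it. I released there, so the shell settled the last few millimetres by itself.
- **Wrist view after release:** the shell edge appeared about 6 px from where I predicted, which could mean about 1 mm downhill or 3 mm high. I relied on the side view to settle that it was fully home.

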